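# Invert the rinsed airbrush cup onto its drying peg

### The arm

A 6-joint arm with a two-finger parallel gripper is mounted at the origin on the work surface. World frame = base frame: x ahead of the robot, y to its left, z up, the work surface at z = 0. Lengths are in m, angles in rad, forces in N, time in s.
With the tool pointing down it reaches from about 0.375 to 0.975 m from the base axis. Payload 3.8 kg.
Tool frame: the origin (TCP) lies midway between the tips of the shut fingers; the grasp point (between the pads) lies 19 mm behind it; z points along the fingers, y is the direction in which the jaws open and shut (so a half turn about z gives the same grasp; the last joint's range is limited). The gripper opens to 85 mm and grips with 20 to 120 N. Pads are 22 mm wide; open, the fingers measure 114 mm over their backs; the gripper's body (76 mm by 85 mm) begins 54 mm behind the grasp point. The pads swing forward as they close: fully open they stand 13 mm farther back than shut.
Start: joints at [1.139, 0.264, 1.604, -0, 1.274, -0.037], TCP at [0.26, 0.623, 0.231] pointing down, gripper open.
Joint ranges: [-2.63, 2.63], [-0.94, 2.18], [0.31, 2.57], [-1.31, 4.45], [0, 2.66], [-2.55, 2.55]. Speed limits (rad/s): [2.57, 2.57, 3.14, 3.14, 3.14, 3.14].

### API

Orientations are given as a rotation vector (axis times angle).
In Python, from workcell import bot gives the robot as it stands.
- The arm moves only by the tool arm_command, never from a script. Its argument "targets" is text: rows parted by semicolons, each of 7 numbers parted by spaces: the shift along the tool's x, y, z in mm, then the turn, a rotation vector about the tool's x, y, z in degrees, then the opening, from 0 (shut) to 1 (fully open). A call has 1 to 10 rows; each row is the pose to reach, as a shift and turn from the pose commanded when the call began, along the tool's axes at that moment; what a row does not reach only later rows make up. A row lasts 1/12 s, in which the tool goes at most 41.7 mm and 7.16 degrees, less where a joint would pass 70% of its speed; a pose out of reach is approached as far as the arm can. A call with a gripper value outside its range is refused whole. The fingers move at their own pace and stop on an object; "newtons" is the grip in N (left out, the last holds). Time passes only in rows, so rows that repeat a pose let the fingers close. It gives the time, the measured TCP pose, the force and the opening at its end, in the units of the state.
- bot.read_state(): the state, without advancing time (a new reading comes with each control period).
- bot.read_camera(name): name is "scene" or "top" or "wrist"; returns (picture, depth): 384x512x3 uint8, blue, green, red; 384x512 float32, m along the optical axis (not along the pixel's ray), 0 where there is no reading.
- bot.camera_params(name): a dict with "fov_y" (degrees; the focal length in pixels is half the picture's height over the tangent of half this angle, whatever the lens; pixels are square), "cx", "cy" (the principal point, pixels), "xyz" and "rotation" of the camera in the world; the wrist camera has in their place "T_tool_cam" (4x4, takes a point from camera to tool coordinates, whose origin is the TCP and whose axes are the flange's). Camera axes: x right, y up, looking along -z (the intrinsics and any distortion apply to the point x, -y, -z); pixel columns grow to the right and rows downward; lengths in m; the calibration is good to about 2 mm. A picture is of the moment at which its call begins: read the wrist's pose just before it. camera_params takes no time and is no camera call.
- bot.finish_job(): hands the job in, once; it reports no verdict.
The state is a dict: "time": time; "q": joint angles; "joint_vel": joint speeds; "joint_torque": joint torques, N m; "tool_pos": TCP position; "tcp_rot": TCP orientation; "wrist_force": force on the tool from outside, world axes, zero at the start; "torque": the same for the moment, N m; "width": opening from 0.0 (shut) to 1.0 (fully open).
Only numpy, scipy, OpenCV 4.12 (cv2) and the standard library are available. Lean on these libraries where they do the work, as an engineer would, in place of code of your own. Each camera call takes 0.05 s, during which the arm holds its last target.

### The job

The slim steel rinse cup has drained long enough in its sloping wire cradle: take it out, turn it mouth down over the thin drying peg and lower it until its rim stands on the peg's foot, only then letting go. Leave the short, wide cup lying in its cradle.

Things in the scene. Friction and masses are not known exactly. Their poses are not given: they have to be found in the camera images.
- slim_cup_mid (a point): Slim steel cup, straight: 44 mm diameter, 80 mm tall, wall 3 mm, about 90 g. Point: on its axis, half-way up; +z from closed bottom to open mouth. It starts in one of two wire cradles at the left (rods 24 mm apart below it, 44 mm wide stop plate at the rim), axis at 45 degrees, mouth low and towards the robot (-x, within 20 degrees), centre 74 mm above the table; flanks free to grip from straight above.
- slim_peg_tip (a point): Centre of the top of the thin drying peg: upright steel rod, 14 mm diameter, on a grey round foot 90 mm wide, fixed, at one of two places on the right. The top is 78 mm above the table and 60 mm above the foot's ribs on which the cup's rim comes to stand, so that the cup's centre then lies 20 mm below this point. +z is up.
- wide_cup_mid (a point): The other cup, to be left in its cradle: steel, 64 mm diameter, 60 mm tall, lying mouth low at 45 degrees in a like cradle, at least 130 mm to one side. The point is on its axis, half-way up, +z towards its mouth.
- wide_peg_tip (a point): Centre of the top of the thick drying peg, which belongs to the wide cup and does not fit into the slim one: 42 mm diameter, 54 mm above the table, on a like foot. It stays empty.

How it is judged:
By the outcome, as a careful person would: the job done as asked, in the order asked, and still so for the second after the job is handed in, with the robot touching nothing.
It also fails if it takes over 38 s, if anything falls off the work surface, if the arm or the gripper's body presses on something with over 40 N, if the wrist force passes 120 N, or if a joint passes its speed limit or range.

## Working session

There is one attempt and no reset: what is moved stays moved. The work goes in short steps, Python scripts to look and compute and a tool call to move; the robot and the scene stay as the last step left them, time stands still between calls to the robot, and variables do not carry over. Pictures are saved under pics/ and viewed, and the job is handed in when it is done.

Besides the shell and the picture viewer there is one more tool, called by a JSON object that holds its "op" and its "data", one argument or row to a line. arm_command: Moves the arm, as the interface text tells. Its arguments: {"type":"object","properties":{"targets":{"type":"string"},"newtons":{"type":"number"}},"required":["targets"]}

```bash
ls; mkdir -p pics
python3 - <<'E'
from workcell import bot
import cv2,numpy as np
s=bot.read_state();print(s)
for n in ["scene","top","wrist"]:
    im,d=bot.read_camera(n);cv2.imwrite(f"pics/{n}0.png",im);np.save(f"pics/{n}0.npy",d);print(n,bot.camera_params(n))
E
```

```text
pics
{'time': 0.0, 'q': array([ 1.13907424e+00,  2.64778420e-01,  1.60535934e+00, -2.78988545e-06,
        1.27369757e+00, -3.68622351e-02]), 'joint_vel': array([-0.00130631, -0.00092719, -0.00056731, -0.00095746,  0.00095281,
       -0.00043278]), 'joint_torque': array([ 1.83293494e-03, -5.15102971e+01, -3.67319655e+01,  1.79029457e-04,
        1.24689043e-02, -8.35803746e-06]), 'tool_pos': array([0.25933447, 0.62241062, 0.22995291]), 'tcp_rot': array([-0.61611963, -3.0800543 ,  0.00342695]), 'wrist_force': array([0.41768657, 0.00731068, 0.20226441]), 'torque': array([ 0.00411902,  0.00323676, -0.02651938]), 'width': 0.9942683930301633}
scene {'fov_y': 51.24002679104478, 'cx': 258.5090983125407, 'cy': 187.60636304601033, 'xyz': array([ 1.27254505, -0.12771662,  0.6910836 ]), 'rotation': array([0.75603332, 0.6446263 , 1.31251791])}
top {'fov_y': 46.429355579382545, 'cx': 255.31634699474395, 'cy': 184.3191165810364, 'xyz': array([ 0.3122376 , -0.00928028,  1.26432129]), 'rotation': array([ 0.16405415, -0.16353562, -1.56164186])}
wrist {'fov_y': 66.88861906285254, 'cx': 256.5091160002327, 'cy': 189.2423761372722, 'T_tool_cam': array([[-6.35497690e-04,  9.65699669e-01,  2.59660828e-01,
         6.46609937e-02],
       [ 9.99999149e-01,  9.09496894e-04, -9.35080204e-04,
        -6.49856689e-04],
       [-1.13916736e-03,  2.59660013e-01, -9.65699425e-01,
        -1.41579179e-01],
       [ 0.00000000e+00,  0.00000000e+00,  0.00000000e+00,
         1.00000000e+00]])}
```

View pics/scene0.png

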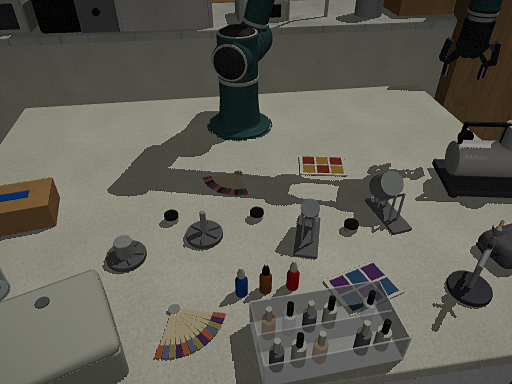

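View pics/top0.png

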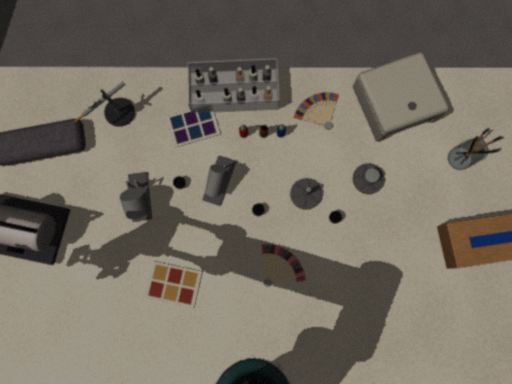

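View pics/wrist0.png

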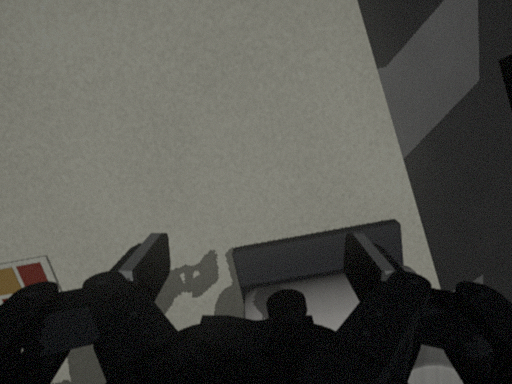

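The slim cup is at scene (309,215) and top (219,180), and the wide cup is at top (137,197). The thin peg is at top (307,193) and the thick peg at (369,177). A toaster-like object stands under the gripper. Next I'll take enlarged crops and 3D positions.

```bash
cat > h.py <<'E'
import numpy as np,cv2
from scipy.spatial.transform import Rotation as R
def K(p): 
    return 192/np.tan(np.radians(p['fov_y'])/2)
def campose(p,state=None):
    if 'xyz' in p: return R.from_rotvec(p['rotation']).as_matrix(),np.array(p['xyz'])
    Rt=R.from_rotvec(state['tcp_rot']).as_matrix();T=p['T_tool_cam']
    return Rt@T[:3,:3],Rt@T[:3,3]+state['tool_pos']
def cloud(p,d,state=None):
    f=K(p);v,u=np.mgrid[:384,:512]
    P=np.stack([(u-p['cx'])/f*d,-(v-p['cy'])/f*d,-d],-1)
    Rc,t=campose(p,state);W=P@Rc.T+t;W[d==0]=np.nan;return W
def crop(im,u0,u1,v0,v1,k,name):
    cv2.imwrite(name,cv2.convertScaleAbs(cv2.resize(im[v0:v1,u0:u1],None,fx=k,fy=k,interpolation=cv2.INTER_CUBIC),alpha=1.6))
E
python3 - <<'E'
from h import *
from workcell import bot
for n in ["top","scene"]:
    W=cloud(bot.camera_params(n),np.load(f"pics/{n}0.npy"));np.save(f"pics/{n}W.npy",W)
    pts={"top":dict(slim=(219,180),slimtop=(226,162),wide=(137,197),peg=(308,187),foot=(300,200),wpeg=(372,174),tab=(330,230)),
     "scene":dict(slim=(311,210),wide=(388,185),peg=(202,214),foot=(200,238),wpeg=(123,242),tab=(170,190))}[n]
    for k,(u,v) in pts.items(): print(n,k,W[v,u].round(4))
a=cv2.imread("pics/top0.png");crop(a,100,240,140,240,5,"pics/tc.png");crop(a,270,400,140,240,5,"pics/tp.png")
a=cv2.imread("pics/scene0.png");crop(a,280,420,160,260,5,"pics/sc.png")
E
```

```text
top slim [0.5707 0.0884 0.098 ]
top slimtop [0.6435 0.0766 0.0105]
top wide [0.5221 0.3018 0.1084]
top peg [ 0.5573 -0.1515  0.0742]
top foot [ 0.5319 -0.1352  0.0142]
top wpeg [ 0.599  -0.3326  0.0534]
top tab [ 0.4483 -0.2193  0.0038]
scene slim [0.607  0.0971 0.097 ]
scene wide [0.5372 0.3125 0.0921]
scene peg [ 0.5582 -0.1493  0.0746]
scene foot [ 0.573  -0.1598  0.0126]
scene wpeg [ 0.603  -0.3271  0.054 ]
scene tab [ 0.3558 -0.2367 -0.    ]
```

View pics/tc.png

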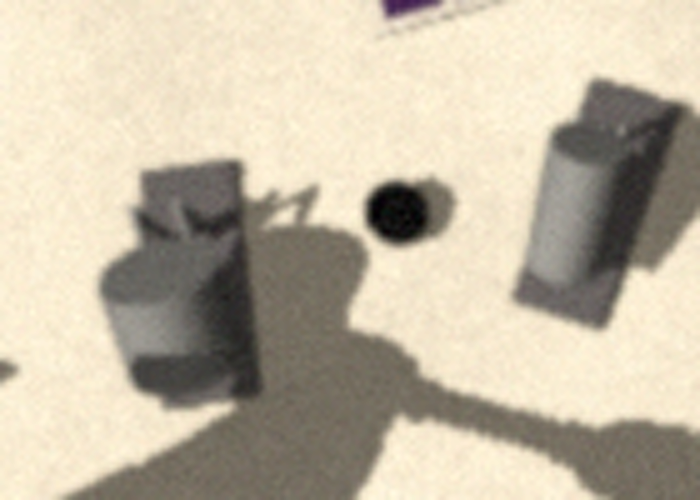

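View pics/tp.png

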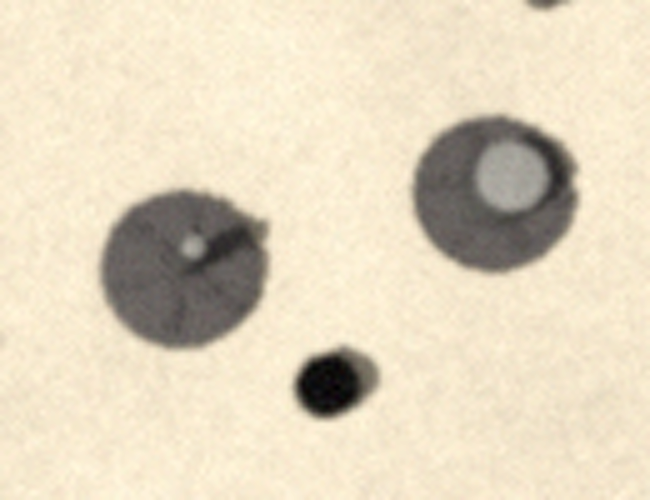

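View pics/sc.png

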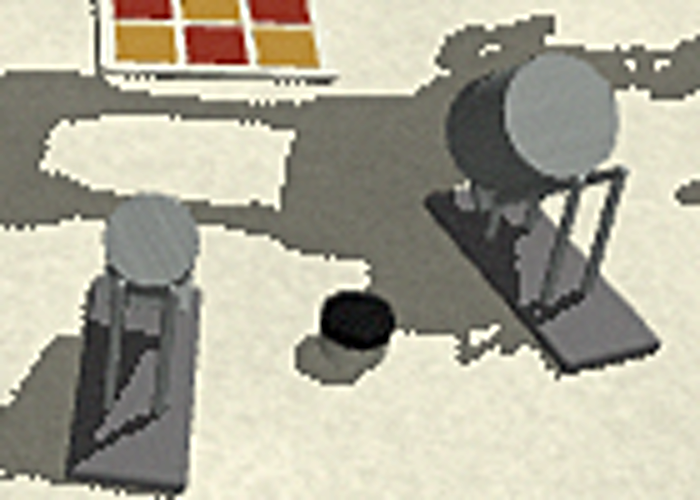

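The slim cup is the narrow one at top crop (570,205), lying with its mouth towards the robot. The thin peg tip is at top pixel (308.6,189). Next I'll fit the cup and peg in 3D.

Run:
```python
from h import *
from scipy.optimize import least_squares
Ws={n:np.load(f"pics/{n}W.npy").reshape(-1,3) for n in("top","scene")}
def sel(W,c,r,z0,z1):
    m=(np.hypot(W[:,0]-c[0],W[:,1]-c[1])<r)&(W[:,2]>z0)&(W[:,2]<z1);return W[m]
def ax(yaw,el): return np.array([-np.cos(el)*np.cos(yaw),-np.cos(el)*np.sin(yaw),-np.sin(el)])
def fit(P,r,h,c0):
    def res(x):
        a=ax(x[3],x[4]);d=P-x[:3];t=d@a;rr=np.linalg.norm(d-np.outer(t,a),axis=1)
        # capped cylinder sdf
        q=np.stack([rr-r,np.abs(t)-h/2],1)
        return np.r_[np.minimum(q.max(1),0)+np.linalg.norm(np.maximum(q,0),axis=1), (x[4]-np.pi/4)*.2,(x[2]-.074)*3]
    s=least_squares(res,[*c0,0,np.pi/4],loss='soft_l1',f_scale=.003);return s.x,np.abs(res(s.x)).mean()
for n,Ps in [("top",[Ws["top"]]),("scene",[Ws["scene"]]),("both",list(Ws.values()))]:
    P=np.vstack([sel(W,(.59,.09),.06,.06,.13) for W in Ps]);print(n,len(P))
    x,e=fit(P,.022,.08,(.59,.09,.074));print(x.round(4),np.degrees(x[3:]).round(1),e.round(4))
for n,W in Ws.items():
    P=sel(W,(.557,-.151),.02,.07,.09);print(n,"peg",len(P),np.median(P,0).round(4),P[:,:2].min(0),P[:,:2].max(0))
    F=sel(W,(.557,-.151),.07,.008,.025);c,_,=cv2.minEnclosingCircle(F[:,:2].astype(np.float32));print("foot",c,_)
```

```text
top 485
[ 0.5753  0.1013  0.074  -0.3197  0.7835] [-18.3  44.9] 0.0012
scene 353
[ 0.5804  0.1027  0.0689 -0.3303  0.7847] [-18.9  45. ] 0.0023
both 838
[ 0.5755  0.1014  0.0734 -0.3105  0.7603] [-17.8  43.6] 0.0018
top peg 20 [ 0.5508 -0.1515  0.0773] [ 0.54552484 -0.15655404] [ 0.55737953 -0.14611336]
foot (0.5515488982200623, -0.15285874903202057) 0.04532938823103905
scene peg 28 [ 0.5562 -0.1495  0.0756] [ 0.54907426 -0.15631855] [ 0.55990336 -0.14423023]
foot (0.5541817545890808, -0.14946141839027405) 0.045679137110710144
```

```bash
cat >> h.py <<'E'
def toolR(heading,tilt):  # heading: horizontal direction (deg) the tool leans to; tilt from down (deg)
    h=np.radians(heading);u=np.array([-np.cos(h),-np.sin(h),0])  # tool x when down
    R0=np.stack([u,np.cross([0,0,-1],u),[0,0,-1]],1)
    axis=R0[:,1]
    for s in(1,-1):
        Rr=R.from_rotvec(s*np.radians(tilt)*axis).as_matrix()@R0
        if tilt==0 or Rr[:,2]@u<0: return Rr
def delta(s,pos,Rg):
    Rt=R.from_rotvec(s['tcp_rot']).as_matrix()
    return (Rt.T@(np.array(pos)-s['tool_pos'])*1000).round(1),np.degrees(R.from_matrix(Rt.T@Rg).as_rotvec()).round(2)
E
python3 - <<'E'
from h import *
from workcell import bot
s=bot.read_state();print(delta(s,(.577,.102,.19),toolR(-18.2,0)))
E
```

```text
(array([-493.4, -358.3,   40.8]), array([-0.1 , -0.01, -4.42]))
```

{"op": "arm_command", "data": {
  "targets": "-41 -30 0 0 0 0 1;-82 -60 0 0 0 0 1;-123 -89 3 0 0 0 1;-164 -119 6 0 0 -1 1;-205 -149 10 0 0 -2 1;-246 -179 15 0 0 -2.5 1;-287 -208 20 0 0 -3 1;-328 -238 25 0 0 -4 1;-369 -268 30 0 0 -4.4 1;-410 -298 35 0 0 -4.4 1"
}}

```text
time: 0.98
tool_pos: [0.4765, 0.2664, 0.2049]
tcp_rot: [-0.497, -3.102, 0.0]
wrist_force: [0.3, 0.7, -0.1]
width: 1.002
```

{"op": "arm_command", "data": {
  "targets": "-28 -20 3 0 0 0 1;-56 -40 5 0 0 0 1;-83 -60 6 0 0 0 1;-83 -60 6 0 0 0 1;-83 -60 6 0 0 0 1;-83 -60 6 0 0 0 1"
}}

```text
time: 1.48
tool_pos: [0.5357, 0.1854, 0.1988]
tcp_rot: [-0.499, -3.101, -0.0]
wrist_force: [-0.3, 0.1, -0.2]
width: 1.002
```

Run:
```python
from h import *
from workcell import bot
s=bot.read_state();print(s['time'],s['q'].round(3),s['tool_pos'],s['tcp_rot'],s['wrist_force']);print(delta(s,(.577,.102,.19),toolR(-18.2,0)))
im,d=bot.read_camera("wrist");cv2.imwrite("pics/w1.png",cv2.convertScaleAbs(im,alpha=1.6));W=cloud(bot.camera_params("wrist"),d,s);np.save("pics/w1W.npy",W)
```

```text
1.4833 [ 2.890e-01  8.400e-02  1.875e+00  1.000e-03  1.184e+00 -9.630e-01] [0.53570856 0.18544618 0.19877641] [-4.98594279e-01 -3.10060014e+00 -2.00068637e-04] [-0.29855948  0.11428177 -0.15301117]
(array([-65.4, -66.3,   8.7]), array([-0.  , -0.07, -0.07]))
```

View pics/w1.png

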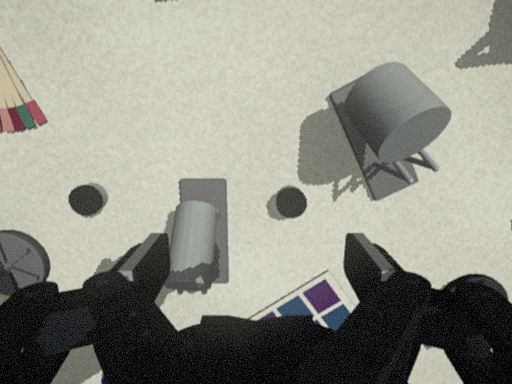

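The slim cup shows at (195,240) in the wrist view, its cradle axis parallel to the image vertical, so the yaw is right. The arm lagged the command and has 66 mm left on each axis. I'll fit the cup from this view too.

```bash
cat >> h.py <<'E'
from scipy.optimize import least_squares
def ax(yaw,el): return np.array([-np.cos(el)*np.cos(yaw),-np.cos(el)*np.sin(yaw),-np.sin(el)])
def sel(W,c,r,z0,z1):
    W=W.reshape(-1,3);m=(np.hypot(W[:,0]-c[0],W[:,1]-c[1])<r)&(W[:,2]>z0)&(W[:,2]<z1);return W[m]
def fit(P,c0,yaw=-.3,el=np.pi/4,wel=.2,wz=3,zz=.074,r=.022,h=.08):
    def res(x):
        a=ax(x[3],x[4]);d=P-x[:3];t=d@a;rr=np.linalg.norm(d-np.outer(t,a),axis=1)
        q=np.stack([rr-r,np.abs(t)-h/2],1)
        return np.r_[np.minimum(q.max(1),0)+np.linalg.norm(np.maximum(q,0),axis=1),(x[4]-el)*wel,(x[2]-zz)*wz]
    s=least_squares(res,[*c0,yaw,el],loss='soft_l1',f_scale=.003);return s.x,np.abs(res(s.x)).mean()
E
python3 - <<'E'
from h import *
W=np.load("pics/w1W.npy");P=sel(W,(.58,.102),.055,.05,.12);print(len(P))
x,e=fit(P,(.58,.1,.074));print(x[:3].round(4),np.degrees(x[3:]).round(1),e)
E
```

```text
3836
[0.5777 0.103  0.0729] [-18.6  45. ] 0.00044673621429610586
```

Run:
```python
from h import *
from workcell import bot
s=bot.read_state();print(delta(s,(.5775,.103,.14),toolR(-18.6,0)))
```

```text
(array([-65.9, -65.7,  58.8]), array([ 0.  , -0.05,  0.4 ]))
```

{"op": "arm_command", "data": {
  "targets": "-25 -25 5 0 0 0 1;-50 -50 20 0 0 0.4 1;-66 -65.5 40 0 0 0.4 1;-66 -65.5 59 0 0 0.4 1;-66 -65.5 59 0 0 0.4 1;-66 -65.5 59 0 0 0.4 1;-66 -65.5 59 0 0 0.4 1;-66 -65.5 59 0 0 0.4 1"
}}

```text
time: 2.2
tool_pos: [0.579, 0.104, 0.1419]
tcp_rot: [0.505, 3.098, 0.001]
wrist_force: [-0.2, 0.5, -0.3]
width: 0.998
```

Run:
```python
from h import *
from workcell import bot
s=bot.read_state();print(s['time'],s['q'].round(3),s['tool_pos'],s['wrist_force']);print(delta(s,(.5775,.103,.051),toolR(-18.6,0)))
im,d=bot.read_camera("wrist");cv2.imwrite("pics/w2.png",cv2.convertScaleAbs(im,alpha=1.6))
```

```text
2.2 [ 0.135  0.172  1.887  0.     1.08  -1.113] [0.57900705 0.10396435 0.14186726] [-0.22853396  0.51092847 -0.31532099]
(array([ 1.3, -1.5, 90.9]), array([0.08, 0.13, 0.09]))
```

View pics/w2.png

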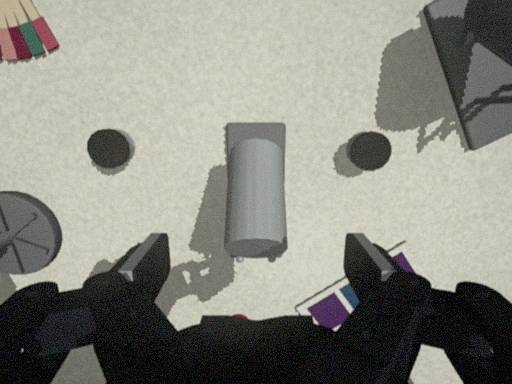

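{"op": "arm_command", "data": {
  "targets": "1 -1 22 0 0 0 1;1 -1 44 0 0 0 1;1 -1 62 0 0 0 1;1 -1 76 0 0 0 1;1 -1 86 0 0 0 1;1 -1 89 0 0 0 1;1 -1 89 0 0 0 1;1 -1 89 0 0 0 1",
  "newtons": 50
}}

```text
time: 2.92
tool_pos: [0.5779, 0.1022, 0.0522]
tcp_rot: [0.508, 3.099, 0.001]
wrist_force: [0.6, 0.1, 0.7]
width: 0.999
```

Run:
```python
from h import *
from workcell import bot
s=bot.read_state();print(s['time'],s['tool_pos'],s['wrist_force']);print(delta(s,(.5775,.103,.053),toolR(-18.6,0)))
```

```text
2.9167 [0.57792224 0.10220306 0.05220315] [0.62857961 0.09151116 0.69477451]
(array([ 0.7,  0.6, -0.8]), array([ 0.04,  0.08, -0.  ]))
```

Now close, with no motion.

{"op": "arm_command", "data": {
  "targets": "0 0.5 -0.5 0 0 0 0.3;0 0.5 -0.5 0 0 0 0.3;0 0.5 -0.5 0 0 0 0.3;0 0.5 -0.5 0 0 0 0.3;0 0.5 -0.5 0 0 0 0.3;0 0.5 -0.5 0 0 0 0.3;0 0.5 -0.5 0 0 0 0.3;0 0.5 -0.5 0 0 0 0.3",
  "newtons": 50
}}

```text
time: 3.58
tool_pos: [0.5784, 0.1032, 0.053]
tcp_rot: [0.508, 3.098, 0.003]
wrist_force: [-0.6, 3.9, 5.8]
width: 0.51
```

{"op": "arm_command", "data": {
  "targets": "0 0 -10 0 0 0 0.3;0 0 -25 0 0 0 0.3;0 0 -45 0 0 0 0.3;0 0 -70 0 0 0 0.3;0 0 -95 0 0 0 0.3;0 0 -120 0 0 0 0.3;0 0 -140 0 0 0 0.3;0 0 -150 0 0 0 0.3;0 0 -150 0 0 0 0.3;0 0 -150 0 0 0 0.3"
}}

```text
time: 4.42
tool_pos: [0.5769, 0.102, 0.2013]
tcp_rot: [-0.508, -3.1, 0.001]
wrist_force: [0.5, -0.1, -1.8]
width: 0.513
```

Run:
```python
from h import *
from workcell import bot
s=bot.read_state();print(s['time'],s['q'].round(3),s['tool_pos'],s['wrist_force'],s['width'])
print(delta(s,(.40,-.10,.23),toolR(-18.6,45)))
im,d=bot.read_camera("scene");cv2.imwrite("pics/s3.png",cv2.convertScaleAbs(im,alpha=1.6))
```

```text
4.4167 [ 0.133  0.118  1.833 -0.     1.191 -1.113] [0.57694514 0.10199134 0.20133594] [ 0.52552203 -0.0649332  -1.77015133] 0.5128095705776736
(array([ 103.2, -247.9,  -28.5]), array([-4.0e-02, -4.5e+01, -1.0e-02]))
```

View pics/s3.png

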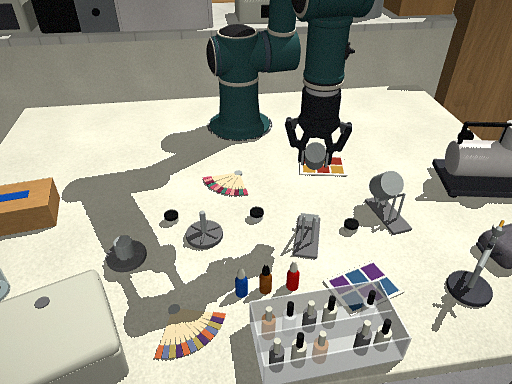

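The slim cup is out of its cradle (now empty at (306,235)) and held at (316,155). The wide cup still lies in its cradle at (388,188). Next I'll go above the peg while turning 45°.

Run:
```python
from h import *
from workcell import bot
s=bot.read_state();print(delta(s,(.566,-.1555,.20),toolR(-18.6,45)))
```

```text
(array([ -72.6, -247.3,    0.3]), array([-8.000e-02, -4.512e+01,  1.000e-02]))
```

{"op": "arm_command", "data": {
  "targets": "-4 -12 0 0 -4 0 0.3;-11 -36 0 0 -9 0 0.3;-19 -64 0 0 -14 0 0.3;-27 -92 0 0 -19 0 0.3;-35 -120 0 0 -24 0 0.3;-43 -148 0 0 -29 0 0.3;-51 -176 0 0 -34 0 0.3;-59 -204 0 0 -39 0 0.3;-67 -230 0 0 -43 0 0.3;-72.5 -247 0 0 -45 0 0.3"
}}

```text
time: 5.3
tool_pos: [0.5628, -0.1557, 0.1964]
tcp_rot: [0.383, 2.335, -0.16]
wrist_force: [-0.4, 0.8, -2.1]
width: 0.509
```

Run:
```python
from h import *
from workcell import bot
s=bot.read_state();print(s['time'],s['q'].round(3),s['tool_pos'],s['wrist_force'],s['width']);print(delta(s,(.566,-.1555,.20),toolR(-18.6,45)))
```

```text
5.3 [-0.301 -0.278  2.407 -0.081  0.234 -1.476] [ 0.56282182 -0.15570168  0.1963859 ] [-0.42558641  0.78395606 -2.08266293] 0.5091613949909561
(array([-4.6,  1.2, -0.5]), array([-0.14, -0.27,  0.01]))
```

The cup is above the peg at the right tilt. However, q5 is 0.23, its limit is 0, and going down would lower it further. I'll fit a kinematic model to see which heading leaves room.

```bash
cat > kin.py <<'E'
from h import *
D=[([1.13907,.264778,1.605359,0,1.273698,-.036862],(.25933,.62241,.22995),(-.61612,-3.08005,.00343)),
([.289,.084,1.875,.001,1.184,-.963],(.53571,.18545,.19878),(-.498594,-3.1006,-.0002)),
([.135,.172,1.887,0,1.08,-1.113],(.57901,.10396,.14187),(.505,3.098,.001)),
([.133,.118,1.833,0,1.191,-1.113],(.57695,.10199,.20134),(-.508,-3.1,.001)),
([-.301,-.278,2.407,-.081,.234,-1.476],(.56282,-.1557,.19639),(.383,2.335,-.16))]
import os,json
if os.path.exists("extra.json"): D+= [tuple(x) for x in json.load(open("extra.json"))]
def rot(a,t): v=np.zeros(3);v['xyz'.index(a)]=t;return R.from_rotvec(v).as_matrix()
def fk(p,q,s4,s6):
    r0,z0,L2,L3,o3,Lt,g=p
    A=rot('z',q[0]);B=A@rot('y',q[1]);C=B@rot('y',q[2])
    O=A@[r0,0,z0]+B@[0,0,L2]+C@[o3,0,L3]
    E=C@rot('z',s4*q[3])@rot('y',q[4])@rot('z',s6*q[5]+g)
    return O+E@[0,0,Lt],E
def solve(s4,s6,g0):
    def res(p):
        o=[]
        for q,x,r in D:
            X,E=fk(p,q,s4,s6);o+=list(X-x)+list(.2*R.from_matrix(E.T@R.from_rotvec(r).as_matrix()).as_rotvec())
        return np.r_[o,(p[:6]-[0,.3,.4,.4,0,.25])*.003]
    s=least_squares(res,[0,.3,.4,.4,0,.25,g0]);return s.x,np.sqrt(np.mean(res(s.x)**2)),res(s.x)
best=min(((solve(a,b,g),a,b) for a in(1,-1) for b in(1,-1) for g in(0,1.57,3.1,-1.57)),key=lambda t:t[0][1])
(p,e,rr),s4,s6=best
lim=np.array([[-2.63,2.63],[-.94,2.18],[.31,2.57],[-1.31,4.45],[0,2.66],[-2.55,2.55]])
def ik(pos,Rg,q0):
    def res(q):
        X,E=fk(p,q,s4,s6);return np.r_[X-pos,.2*R.from_matrix(E.T@Rg).as_rotvec()]
    s=least_squares(res,np.clip(q0,lim[:,0]+1e-3,lim[:,1]-1e-3),bounds=(lim[:,0],lim[:,1]));return s.x,np.linalg.norm(s.fun)
E
python3 - <<'E'
from kin import *
print(p.round(4),e,s4,s6);print((rr[:-6].reshape(-1,6)*1000).round(1))
peg=np.array([.553,-.151])
for hd in range(-120,100,15):
  q=np.array(D[-1][0]);out=[]
  Rg=toolR(hd,45)
  for zc in (.148,.058):
    c=np.r_[peg,zc];pos=c+.02*Rg[:,2]
    b=min((ik(pos,Rg,np.r_[q[:3],a,.9,c6]) for a in(-1,0,1.5,3) for c6 in(-2,0,2)),key=lambda t:t[1]);out.append((b[0].round(2),round(b[1]*1000,1)))
  print(hd,out)
E
```

```text
[0.0108 0.2606 0.4993 0.5594 0.0078 0.3403 1.5709] 0.009240427607660038 1 1
[[ 22.3 -11.2  -0.2   0.    0.   -0. ]
 [  7.8 -23.5   0.    0.   -0.1  -0.1]
 [  3.2 -24.9   1.    0.   -0.    0.1]
 [  3.9 -24.3  -0.1   0.1  -0.   -0. ]
 [ -7.6 -23.3  -0.7  -0.   -0.3   0.1]]
-120 [(array([ 0.07,  0.44,  1.77, -0.63,  1.47,  0.83]), np.float64(0.0)), (array([ 0.07,  0.56,  1.79, -0.65,  1.35,  0.92]), np.float64(0.0))]
-105 [(array([ 0.11,  0.35,  1.89, -0.75,  1.33,  0.72]), np.float64(0.0)), (array([ 0.11,  0.48,  1.92, -0.78,  1.22,  0.84]), np.float64(0.0))]
-90 [(array([ 0.14,  0.26,  2.02, -0.86,  1.17,  0.61]), np.float64(0.0)), (array([ 0.14,  0.4 ,  2.05, -0.93,  1.07,  0.76]), np.float64(0.0))]
-75 [(array([ 0.14,  0.15,  2.15, -0.98,  1.  ,  0.5 ]), np.float64(0.0)), (array([ 0.14,  0.32,  2.17, -1.1 ,  0.91,  0.7 ]), np.float64(0.0))]
-60 [(array([ 0.1 ,  0.05,  2.26, -1.11,  0.81,  0.38]), np.float64(0.0)), (array([ 0.1 ,  0.23,  2.29, -1.31,  0.73,  0.66]), np.float64(0.2))]
-45 [(array([ 0.02, -0.05,  2.36, -1.22,  0.58,  0.22]), np.float64(0.0)), (array([0.  , 0.16, 2.44, 
[... 638 characters left out ...]
0.07,  2.3 ,  1.25,  0.83,  2.55]), np.float64(19.3)), (array([-0.64,  0.24,  2.29,  1.3 ,  0.74,  2.48]), np.float64(0.0))]
45 [(array([-0.69,  0.17,  2.16,  1.03,  1.01,  2.55]), np.float64(9.7)), (array([-0.67,  0.32,  2.17,  1.09,  0.91,  2.44]), np.float64(0.0))]
60 [(array([-0.67,  0.26,  2.02,  0.86,  1.18,  2.52]), np.float64(0.0)), (array([-0.67,  0.41,  2.04,  0.92,  1.07,  2.38]), np.float64(0.0))]
75 [(array([-0.64,  0.35,  1.89,  0.74,  1.33,  2.42]), np.float64(0.0)), (array([-0.64,  0.49,  1.91,  0.77,  1.22,  2.3 ]), np.float64(0.0))]
90 [(array([-0.6 ,  0.44,  1.76,  0.63,  1.47,  2.3 ]), np.float64(0.0)), (array([-0.6 ,  0.56,  1.79,  0.64,  1.36,  2.22]), np.float64(0.0))]
```

```bash
sed -i "s/r0,z0,L2,L3,o3,Lt,g=p/r0,z0,L2,L3,o3,Lt,g,dy=p/; s/A@\[r0,0,z0\]/A@[r0,dy,z0]/; s/,.25,g0\]/,.25,g0,0]/" kin.py
python3 - <<'E'
from kin import *
from workcell import bot
s=bot.read_state();print(s['q'].round(3))
print(p.round(4),e);print((rr[:-6].reshape(-1,6)*1000).round(1))
peg=np.array([.553,-.151])
def pose(hd,tilt,zc):
    Rg=toolR(hd,tilt);return np.r_[peg,zc]+.02*Rg[:,2],Rg
for zc in(.21,.25):
  for path in ([(-18.6,45),(-30,45),(-45,45),(-60,45),(-75,45),(-95,45)],[(-18.6,45),(-25,38),(-35,33),(-50,30),(-65,33),(-80,38),(-95,45)]):
    q=s['q']
    print(zc)
    for hd,t in path:
        q,er=ik(*pose(hd,t,zc),q);print(hd,t,q.round(2),round(er*1000,1))
for zc in(.15,.1,.058):
    q,er=ik(*pose(-95,45,zc),q);print(zc,q.round(2),round(er*1000,1))
E
```

```text
[-0.301 -0.278  2.407 -0.081  0.234 -1.476]
[0.0021 0.2558 0.5104 0.5654 0.0041 0.3478 1.5709 0.0248] 0.00015675020189961952
[[ 0.1  0.   0.   0.   0.  -0. ]
 [-0.2 -0.   0.   0.  -0.1 -0.1]
 [ 0.  -0.3  0.2  0.  -0.   0.1]
 [ 0.1  0.2 -0.1  0.1 -0.  -0. ]
 [ 0.1  0.1 -0.1 -0.  -0.3  0.1]]
0.21
-18.6 45 [-0.3  -0.27  2.41 -0.08  0.22 -1.48] 0.0
-30 45 [-0.17 -0.24  2.38 -0.81  0.35 -0.54] 0.0
-45 45 [-0.03 -0.16  2.32 -1.01  0.61 -0.06] 0.0
-60 45 [ 0.06 -0.05  2.22 -1.    0.85  0.19] 0.0
-75 45 [ 0.1   0.06  2.11 -0.93  1.05  0.36] 0.0
-95 45 [ 0.1   0.21  1.94 -0.81  1.29  0.54] 0.0
0.21
-18.6 45 [-0.3  -0.27  2.41 -0.08  0.22 -1.48] 0.0
-25 38 [-0.24 -0.23  2.32 -0.3   0.41 -1.14] 0.0
-35 33 [-0.18 -0.17  2.24 -0.43  0.58 -0.84] 0.0
-50 30 [-0.11 -0.1   2.16 -0.53  0.76 -0.48] 0.0
-65 33 [-0.03 -0.03  2.11 -0.67  0.9  -0.08] 0.0
-80 38 [ 0.04  0.07  2.04 -0.77  1.07  0.27] 0.0
-95 45 [ 0.1   0.21  1.94 -0.81  1.29  0.54] 0.0
0.25
-18.6 45 [-0.3  -0.33  2.36 -0.06  0.32 -1.5 ] 0.0
-30 45 [-0.17 -0.3   2.34 -0.64  0.42 -0.71] 0.0
-45 45 [-0.03 -0.21  2.28 -0.91  0.66 -0.19] 0.0
-60 45 [ 0.06 -0.1   2.19 -0.94  0.9   0.09] 0.0
-75 45 [ 0.1   0.01  2.08 -0.9   1.1   0.28] 0.0
-95 45 [ 0.1   0.16  1.91 -0.8   1.34  0.49] 0.0
0.25
-18.6 45 [-0.3  -0.33  2.36 -0.06  0.32 -1.5 ] 0.0
-25 38 [-0.24 -0.28  2.28 -0.25  0.5  -1.2 ] 0.0
-35 33 [-0.18 -0.22  2.2  -0.38  0.66 -0.9 ] 0.0
-50 30 [-0.11 -0.14  2.12 -0.49  0.83 -0.54] 0.0
-65 33 [-0.03 -0.07  2.07 -0.64  0.96 -0.14] 0.0
-80 38 [ 0.04  0.03  2.01 -0.74  1.13  0.21] 0.0
-95 45 [ 0.1   0.16  1.91 -0.8   1.34  0.49] 0.0
0.15 [ 0.1   0.28  1.98 -0.84  1.21  0.63] 0.0
0.1 [ 0.1   0.36  2.   -0.87  1.15  0.7 ] 0.0
0.058 [ 0.1   0.42  2.01 -0.89  1.1   0.77] 0.0
```

The kinematic model fits to about 0.2 mm. A heading of about -95° has ample joint room all the way down. I'll work out the waypoints.

Run:
```python
from h import *
from workcell import bot
s=bot.read_state()
peg=np.array([.553,-.151])
for i in range(1,11):
    hd=-18.6-5.0*i;t=45-np.interp(i,[0,5,10],[0,13,13])
    Rg=toolR(hd,t);a,b=delta(s,np.r_[peg,.215]+.02*Rg[:,2],Rg);print(round(hd,1),round(t,1),a,b)
```

```text
-23.6 42.4 [-4.6  0.1 -0.9] [3.31 2.34 3.63]
-28.6 39.8 [-3.6 -0.9 -1. ] [6.59 4.93 7.41]
-33.6 37.2 [-2.5 -1.8 -1.3] [ 9.71  7.5  11.34]
-38.6 34.6 [-1.4 -2.6 -1.6] [12.65 10.05 15.41]
-43.6 32.0 [-0.3 -3.2 -2. ] [15.41 12.55 19.64]
-48.6 32.0 [-0.  -4.  -2.3] [18.52 12.47 23.56]
-53.6 32.0 [ 0.3 -4.8 -2.7] [21.63 12.37 27.49]
-58.6 32.0 [ 0.7 -5.5 -3.1] [24.74 12.25 31.42]
-63.6 32.0 [ 1.2 -6.2 -3.5] [27.85 12.11 35.34]
-68.6 32.0 [ 1.7 -6.8 -4. ] [30.96 11.96 39.27]
```

{"op": "arm_command", "data": {
  "targets": "-4 0 -1 3.3 2.3 3.6 0.3;-3.6 -1 -1 6.6 4.9 7.4 0.3;-2.5 -2 -1.3 9.7 7.5 11.3 0.3;-1.4 -2.6 -1.6 12.6 10 15.4 0.3;-0.3 -3.2 -2 15.4 12.5 19.6 0.3;0 -4 -2.3 18.5 12.5 23.5 0.3;0.3 -4.8 -2.7 21.6 12.4 27.5 0.3;0.7 -5.5 -3.1 24.7 12.3 31.4 0.3;1.2 -6.2 -3.5 27.8 12.1 35.3 0.3;1.7 -6.8 -4 31 12 39.3 0.3"
}}

```text
time: 6.13
tool_pos: [0.5592, -0.1596, 0.2002]
tcp_rot: [1.497, 2.186, -0.429]
wrist_force: [0.6, 0.2, -1.5]
width: 0.51
```

Run:
```python
from h import *
from workcell import bot
s=bot.read_state();print(s['q'].round(3),s['tool_pos'],s['wrist_force'],s['width'])
peg=np.array([.553,-.151])
for hd,t in [(-73,33),(-78,36),(-83,39),(-88,42),(-92,44),(-95,45)]:
    Rg=toolR(hd,t);a,b=delta(s,np.r_[peg,.205]+.02*Rg[:,2],Rg);print(round(hd,1),round(t,1),a,b)
```

```text
[-0.026 -0.012  2.075 -0.643  0.952 -0.048] [ 0.55921191 -0.15962293  0.20020578] [ 0.57087817  0.22398799 -1.46009279] 0.5100681246933438
-73 33 [ 5.8 -3.5 10.5] [ 2.24 -1.05  3.55]
-78 36 [ 4.9 -4.5 10.4] [ 5.13 -4.04  7.64]
-83 39 [ 4.1 -5.8 10.1] [ 8.23 -7.01 11.58]
-88 42 [ 3.3 -7.1  9.8] [11.55 -9.95 15.37]
-92 44 [ 3.  -8.1  9.5] [ 14.29 -11.88  18.33]
-95 45 [ 2.9 -8.9  9.2] [ 16.32 -12.82  20.56]
```

{"op": "arm_command", "data": {
  "targets": "3 -2 5 2.2 -1 3.5 0.3;5 -4.5 10 5.1 -4 7.6 0.3;4 -5.8 10 8.2 -7 11.6 0.3;3.3 -7 10 11.5 -10 15.4 0.3;3 -8 9.5 14.3 -11.9 18.3 0.3;3 -9 9 16.3 -12.8 20.5 0.3;3 -9 9 16.3 -12.8 20.5 0.3;3 -9 9 16.3 -12.8 20.5 0.3;3 -9 9 16.3 -12.8 20.5 0.3"
}}

```text
time: 6.88
tool_pos: [0.5527, -0.1655, 0.1927]
tcp_rot: [1.841, 1.696, -0.76]
wrist_force: [0.3, -0.4, -2.7]
width: 0.514
```

Run:
```python
from h import *
from workcell import bot
s=bot.read_state();print(s['time'],s['q'].round(3),s['tool_pos'],s['wrist_force'],s['width'])
Rg=toolR(-95,45);print(delta(s,np.r_[.553,-.151,.205]+.02*Rg[:,2],Rg))
for n in("scene","top","wrist"):
    im,d=bot.read_camera(n);W=cloud(bot.camera_params(n),d,s);np.save(f"pics/{n}4W.npy",W)
    if n=="wrist": cv2.imwrite("pics/w4.png",cv2.convertScaleAbs(im,alpha=1.6))
    if n=="scene": crop(im,120,320,60,260,3,"pics/s4.png")
    if n=="top": crop(im,240,400,100,260,3,"pics/t4.png")
```

```text
6.8833 [ 0.095  0.208  1.948 -0.814  1.278  0.543] [ 0.55270335 -0.16548672  0.19271016] [ 0.29323518 -0.40579589 -2.70439771] 0.5135678849124895
(array([ 1.5, -1. ,  1.1]), array([ 0.33, -0.05,  0.16]))
```

View pics/s4.png

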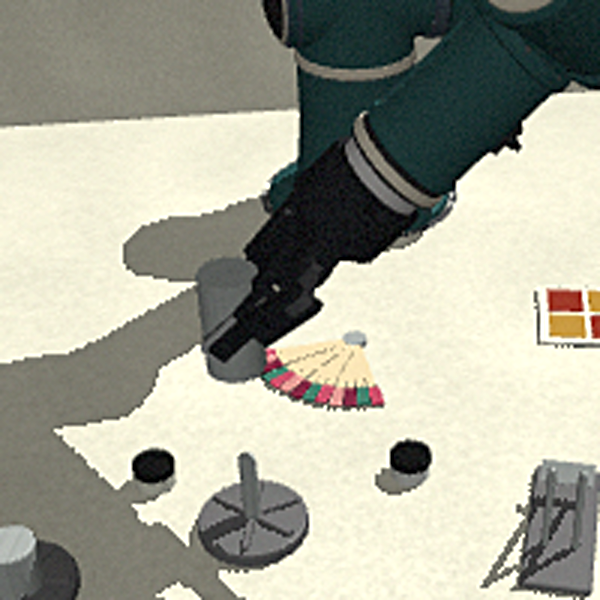

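View pics/w4.png

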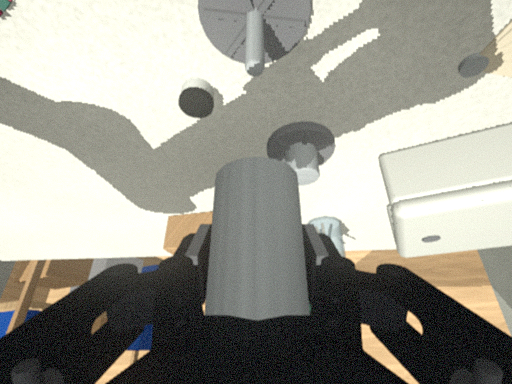

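View pics/t4.png

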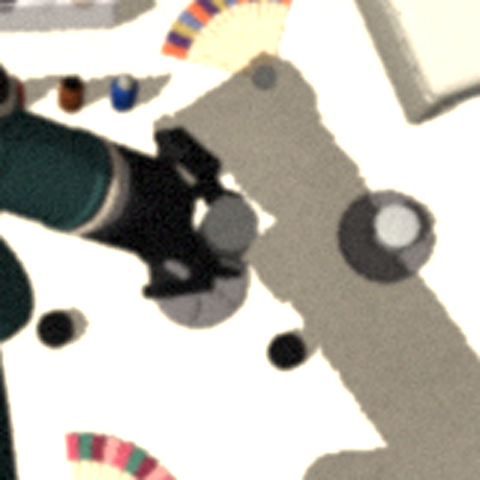

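The cup is held upright, mouth down, in the scene crop at (230,315). The wrist view shows the peg tip at (254,68), and the top view shows the closed base over the foot. I'll measure the cup and peg now.

Run:
```python
from h import *
Ws={n:np.load(f"pics/{n}4W.npy") for n in("scene","top","wrist")}
c=np.array([.553,-.151])
for n,W in Ws.items():
    P=sel(W,c,.02,.073,.086)
    if len(P): print(n,"peg",len(P),P.mean(0).round(4),P.min(0).round(4),P.max(0).round(4))
    F=sel(W,c,.06,.009,.016); 
    if len(F)>50: print("  foot",cv2.minEnclosingCircle(F[:,:2].astype(np.float32)))
    P=sel(W,c,.03,.225,.26); 
    if len(P): print("  cuptop",len(P),np.median(P,0).round(4))
def fitv(P,c0,r=.022,h=.08):
    def res(x):
        a=np.array([x[3],x[4],-1]);a/=np.linalg.norm(a);d=P-x[:3];t=d@a;rr=np.linalg.norm(d-np.outer(t,a),axis=1)
        q=np.stack([rr-r,np.abs(t)-h/2],1);return np.minimum(q.max(1),0)+np.linalg.norm(np.maximum(q,0),axis=1)
    s=least_squares(res,[*c0,0,0],loss='soft_l1',f_scale=.002);return s.x,np.abs(s.fun).mean()
for ns in(["wrist"],["top"],["wrist","top"]):
    P=np.vstack([sel(Ws[n],c,.026,.15,.27) for n in ns]);x,e=fitv(P,(*c,.205));print(ns,len(P),x[:3].round(4),"axis tilt deg",np.degrees(x[3:]).round(1),e.round(4))
# peg rod fit from wrist (vertical cylinder r=7mm)
P=sel(Ws["wrist"],c,.02,.03,.074)
s=least_squares(lambda x:np.hypot(P[:,0]-x[0],P[:,1]-x[1])-.007,c,loss='soft_l1',f_scale=.002);print("peg rod wrist",len(P),s.x.round(4),np.abs(s.fun).mean())
```

```text
scene peg 24 [ 0.5553 -0.1501  0.0763] [ 0.5502 -0.1563  0.0736] [ 0.5605 -0.1442  0.0785]
  foot ((0.554877758026123, -0.1509643942117691), 0.04661916568875313)
  cuptop 327 [ 0.5649 -0.1506  0.245 ]
  foot ((0.5447973608970642, -0.15386846661567688), 0.04354627802968025)
  cuptop 356 [ 0.5508 -0.1478  0.2469]
wrist peg 281 [ 0.5534 -0.1489  0.0754] [ 0.5468 -0.1566  0.0732] [ 0.56   -0.1429  0.0773]
  foot ((0.5532658696174622, -0.1502186805009842), 0.044772665947675705)
  cuptop 2661 [ 0.5563 -0.1305  0.2294]
['wrist'] 15326 [ 0.5543 -0.1507  0.2056] axis tilt deg [-0.  -0.1] 0.0005
['top'] 331 [ 0.5523 -0.1517  0.2074] axis tilt deg [-1.2 -0.8] 0.0012
['wrist', 'top'] 15657 [ 0.5543 -0.1507  0.2068] axis tilt deg [-0.  -0.1] 0.0005
peg rod wrist 735 [ 0.5532 -0.1505] 0.0002758000266450561
```

The cup is vertical within 0.1° and within about 1 mm of the rod axis. It has about 148 mm to go down. I'll take 130 quickly, then feel for contact.

{"op": "arm_command", "data": {
  "targets": "7 0 7 0 0 0 0.3;20 0 20 0 0 0 0.3;35 0 35 0 0 0 0.3;50 0 50 0 0 0 0.3;64 0 64 0 0 0 0.3;76 0 76 0 0 0 0.3;85 0 85 0 0 0 0.3;91 0 91 0 0 0 0.3;91 0 91 0 0 0 0.3;91 0 91 0 0 0 0.3"
}}

```text
time: 7.87
tool_pos: [0.5541, -0.1655, 0.0653]
tcp_rot: [1.842, 1.693, -0.759]
wrist_force: [-0.2, 0.4, -0.9]
width: 0.509
```

Run:
```python
from h import *
from workcell import bot
s=bot.read_state();print(s['time'],s['tool_pos'],s['wrist_force'],s['width'])
Rg=toolR(-95,45);print(delta(s,np.r_[.5527,-.1655,.1927-.148],Rg))
im,d=bot.read_camera("scene");crop(im,140,270,150,270,5,"pics/s5.png")
```

```text
7.8667 [ 0.5541134  -0.16549135  0.06530715] [-0.15299374  0.37415362 -0.94157297] 0.5088168483325838
(array([14.5, -1.5, 14.7]), array([ 0.37, -0.01,  0.05]))
```

View pics/s5.png

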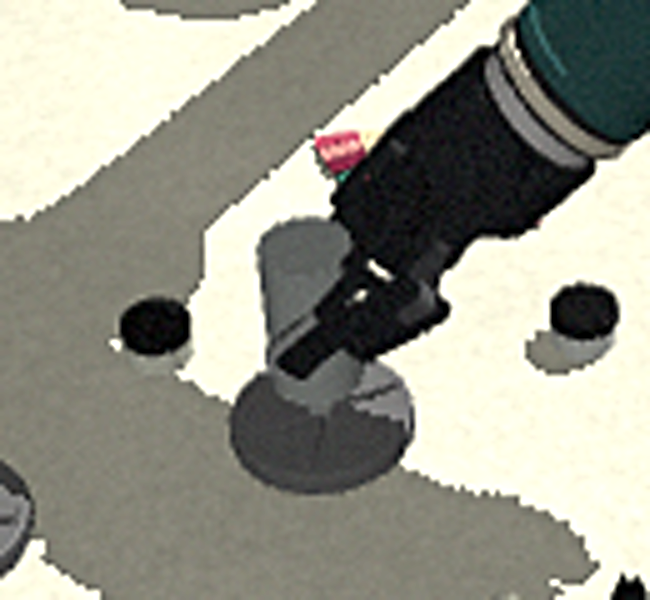

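The cup now encloses the peg and its rim is about 20 mm above the foot, with no side force. I'll go slower.

{"op": "arm_command", "data": {
  "targets": "3 -0.5 3 0 0 0 0.3;6 -1 6 0 0 0 0.3;9 -1 9 0 0 0 0.3;11 -1 11 0 0 0 0.3;12.5 -1 12.5 0 0 0 0.3;12.5 -1 12.5 0 0 0 0.3;12.5 -1 12.5 0 0 0 0.3"
}}

```text
time: 8.5
tool_pos: [0.5531, -0.1653, 0.0474]
tcp_rot: [1.842, 1.693, -0.759]
wrist_force: [-0.1, 0.6, -1.6]
width: 0.509
```

{"op": "arm_command", "data": {
  "targets": "0.5 0 0.5 0 0 0 0.3;1 0 1 0 0 0 0.3;1 0 1 0 0 0 0.3"
}}

```text
time: 8.75
tool_pos: [0.5533, -0.1653, 0.0462]
tcp_rot: [1.842, 1.693, -0.758]
wrist_force: [0.1, -0.3, -0.9]
width: 0.508
```

{"op": "arm_command", "data": {
  "targets": "0.5 0 0.5 0 0 0 0.3;0.7 0 0.7 0 0 0 0.3;0.7 0 0.7 0 0 0 0.3"
}}

```text
time: 9.0
tool_pos: [0.5532, -0.1653, 0.0452]
tcp_rot: [1.842, 1.693, -0.758]
wrist_force: [-1.4, -0.2, -1.0]
width: 0.511
```

{"op": "arm_command", "data": {
  "targets": "0.4 0 0.4 0 0 0 0.3;0.7 0 0.7 0 0 0 0.3;0.7 0 0.7 0 0 0 0.3"
}}

```text
time: 9.25
tool_pos: [0.5533, -0.1653, 0.0445]
tcp_rot: [1.842, 1.693, -0.758]
wrist_force: [-1.5, 0.2, 0.9]
width: 0.509
```

{"op": "arm_command", "data": {
  "targets": "0.4 0 0.4 0 0 0 0.3;0.6 0 0.6 0 0 0 0.3;0.6 0 0.6 0 0 0 0.3"
}}

```text
time: 9.5
tool_pos: [0.5534, -0.1654, 0.0444]
tcp_rot: [1.842, 1.692, -0.759]
wrist_force: [-2.2, 2.5, 5.7]
width: 0.51
```

Contact: upward force rises to 5.7 N, at the expected height (0.0444 m against 0.0447 m). I'll ease off slightly, then open.

{"op": "arm_command", "data": {
  "targets": "-0.3 0 -0.3 0 0 0 0.3;-0.3 0 -0.3 0 0 0 0.3;-0.3 0 -0.3 0 0 0 1;-0.3 0 -0.3 0 0 0 1;-0.3 0 -0.3 0 0 0 1;-0.3 0 -0.3 0 0 0 1;-0.3 0 -0.3 0 0 0 1;-0.3 0 -0.3 0 0 0 1;-0.3 0 -0.3 0 0 0 1;-0.3 0 -0.3 0 0 0 1"
}}

```text
time: 10.33
tool_pos: [0.5533, -0.1653, 0.0438]
tcp_rot: [1.842, 1.693, -0.758]
wrist_force: [-0.1, -0.5, 0.3]
width: 0.999
```

Run:
```python
from h import *
from workcell import bot
s=bot.read_state();print(s['time'],s['tool_pos'],s['wrist_force'],s['width'])
im,d=bot.read_camera("scene");crop(im,140,270,150,270,5,"pics/s6.png")
im,d=bot.read_camera("wrist");cv2.imwrite("pics/w6.png",cv2.convertScaleAbs(im,alpha=1.6))
```

```text
10.3333 [ 0.55329652 -0.16526692  0.04379893] [-0.14999227 -0.48754974  0.26806409] 0.9994361414860592
```

View pics/s6.png

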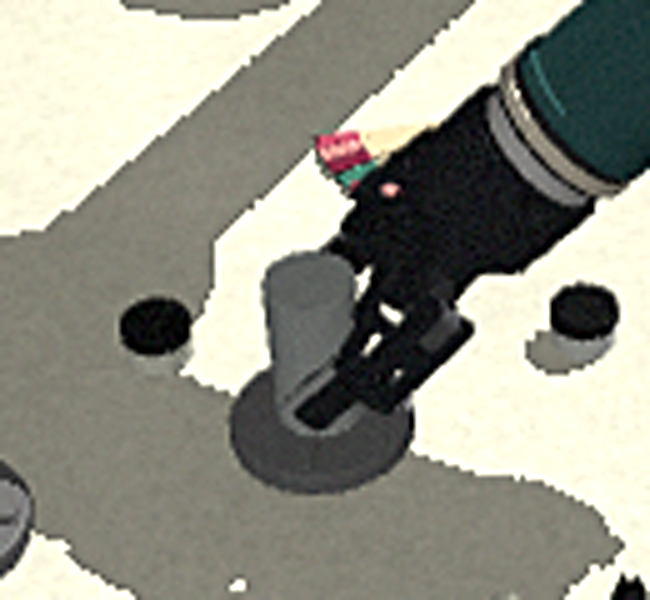

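View pics/w6.png

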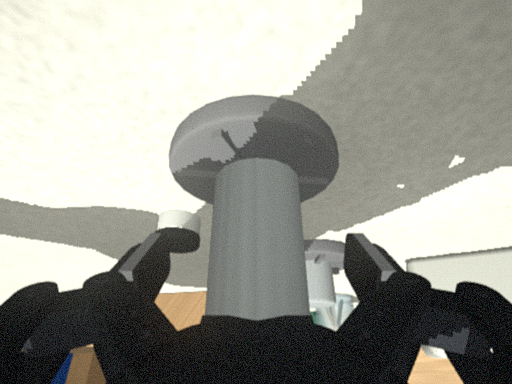

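The cup stands on the foot, and both pads are clear of it. I'll back straight out along the tool axis.

{"op": "arm_command", "data": {
  "targets": "0 0 -8 0 0 0 1;0 0 -20 0 0 0 1;0 0 -35 0 0 0 1;0 0 -55 0 0 0 1;0 0 -80 0 0 0 1;0 0 -105 0 0 0 1;0 0 -130 0 0 0 1;0 0 -150 0 0 0 1;0 0 -160 0 0 0 1;0 0 -160 0 0 0 1"
}}

```text
time: 11.27
tool_pos: [0.5642, -0.05, 0.16]
tcp_rot: [1.841, 1.693, -0.75]
wrist_force: [-0.6, -0.3, 0.9]
width: 0.998
```

{"op": "arm_command", "data": {
  "targets": "0 0 0 0 0 0 1;0 0 0 0 0 0 1;0 0 0 0 0 0 1;0 0 0 0 0 0 1"
}}

```text
time: 11.6
tool_pos: [0.561, -0.0534, 0.1559]
tcp_rot: [1.842, 1.694, -0.761]
wrist_force: [0.5, -0.6, -0.6]
width: 1.0
```

Run:
```python
from h import *
from workcell import bot
s=bot.read_state();print(s['time'],s['tool_pos'],s['wrist_force'],s['width'],abs(s['joint_vel']).max())
im,d=bot.read_camera("scene");cv2.imwrite("pics/s7.png",cv2.convertScaleAbs(im,alpha=1.6))
im,d=bot.read_camera("wrist");cv2.imwrite("pics/w7.png",cv2.convertScaleAbs(im,alpha=1.6));W=cloud(bot.camera_params("wrist"),d,s)
c=np.array([.5535,-.1505]);P=sel(W,c,.028,.025,.11)
def res(x):
    a=np.array([x[3],x[4],-1]);a/=np.linalg.norm(a);d=P-x[:3];t=d@a;rr=np.linalg.norm(d-np.outer(t,a),axis=1)
    q=np.stack([rr-.022,np.abs(t)-.04],1);return np.minimum(q.max(1),0)+np.linalg.norm(np.maximum(q,0),axis=1)
r=least_squares(res,[*c,.06,0,0],loss='soft_l1',f_scale=.002);print(len(P),r.x[:3].round(4),np.degrees(r.x[3:]).round(1),np.abs(r.fun).mean(),P[:,2].max())
```

```text
11.6 [ 0.5610409  -0.05340528  0.15586972] [ 0.54701398 -0.58999131 -0.56585303] 1.0001951175675092 0.00565048905054705
3592 [ 0.5548 -0.1504  0.0568] [0. 0.] 0.0003562467047605667 0.09760028815415875
```

View pics/s7.png

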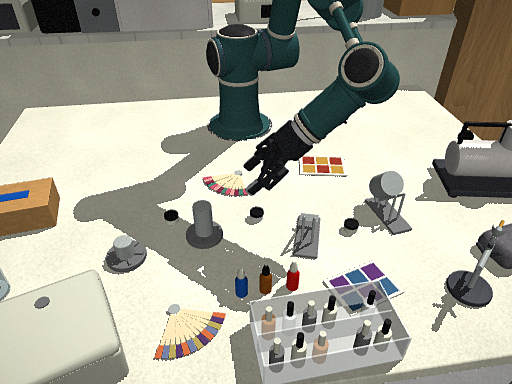

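View pics/w7.png

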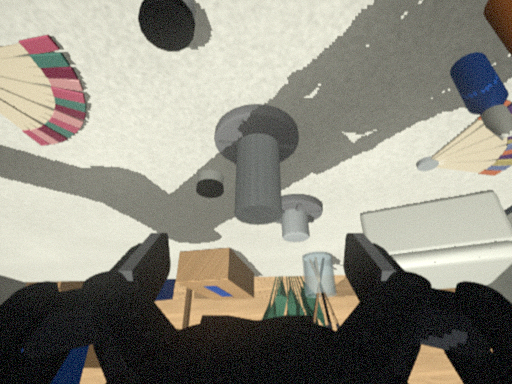

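The slim cup stands on the thin peg's foot (scene (203,220)). The wide cup lies in its cradle (388,190) and the thick peg is empty (123,245). I'll hand the job in.

```bash
python3 -c "
from workcell import bot
print(bot.finish_job())"
```

```text
the job is handed in; nothing more can be done
None
```

The slim cup now stands mouth down over the thin drying peg with its rim on the foot, and I handed the job in at about 11.7 s of the 38 s allowed.

I gripped it by the flanks from straight above, lifted it out and turned it 45°. The first heading would have run a wrist joint into its limit on the way down. I swung the gripper about 76° around the cup's axis above the peg before lowering. I lowered until the rim met the foot, with about 6 N of upward force, and only then opened the gripper and backed straight out.

- **Slim cup:** the wrist camera puts its centre at (0.555, -0.150, 0.057), upright within 0.1°. That is about 1.6 mm from the rod's axis and 1 mm below the nominal height, both within the 2 mm calibration.
- **Rest of the scene:** the last scene picture shows the wide cup still lying in its cradle, the thick peg empty, and nothing knocked over.
- **Robot:** it was at rest with the gripper open and clear of everything; the wrist force was only noise, below 1 N.

No check failed. Before lowering, the top camera's coarser fit differed from the wrist camera's by 1–2 mm and about 1°, so I used the wrist camera.

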